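Feed a specimen carrier along the fence to its stop with a push stick

TASK

Take the wooden push stick from its tray by its handle and, touching the specimen carrier only with the stick, slide the carrier square against the fence, then feed it along the fence, keeping it pressed lightly against it all the way, until it is fully home against the end stop screw under the camera barrel. The screw is set differently each time, so feel for it. Seat the carrier there with a short steady push of about 10 N held for a second, never pressing the carrier against fence or stop with more than 25 N. Then lay the stick back in its tray, upright as you found it, and leave the carrier seated and everything else undisturbed.

Things in the scene. Friction and masses are not known exactly. Their poses are not given: they have to be found in the camera images.
- station: Fixed inspection station, place and yaw differ each time. Aluminium base plate spanning x -180 to 180, y -70 to 70 mm, flat top 10 mm above the table; origin: centre of its underside. +x is the feed direction (roughly world -y), +y points to the fence, z up. A white camera barrel (36 mm wide, 135 to 277 mm above the table) hangs over x = 75, y = 20 mm, from a 290 mm column at x = 235, y = 20 mm.
- fence: Straight steel fence rail on the plate, rigid; origin and axes are those of the station. Its guiding face looks to -y and lies at y = 50 mm of that frame, from x = -180 to 180 mm; the rail is 16 mm thick and its top is 32 mm above the table.
- stop: Fixed steel stop block; origin and axes are those of the station. An adjustable stop screw (18 mm wide, axis at y = 20 mm, 24 mm above the table) sticks out of it to -x. Its rigid end face, the stop, lies anywhere from x = 110 to 140 mm, differently each time and not measured: feel for it. A soft sensing pin (6 mm wide, under 1 N) stands 5 mm out of that face and sinks in as the carrier seats.
- carrier_mid (a point): Centre of the loose aluminium specimen carrier, a block 100 x 60 x 28 mm (its x, y, z) flat on the plate, nose (+x) to the stop, +y side to the fence, a black round mount (32 mm wide, 14 mm tall) on its top. It starts 8 to 25 mm off the fence, up to 0.12 rad askew; 0.28 to 0.56 kg, takes 1 to 4 N to slide. Seated, its nose is on the stop screw's face, 50 mm ahead of this point.
- carrier_nose (a point): Point on the carrier's front edge at its fence side, half-way up (50, 30 mm from its centre along its x and y); axes of the carrier.
- carrier_tail (a point): Point on the carrier's rear edge at its fence side, half-way up (-50, 30 mm from its centre along its x and y); axes of the carrier.
- carrier_pocket (a point): Inner corner of a pocket cut through the carrier's rear outer corner (x -50 to -25, y -30 to -6 mm from its centre; this point is at -25, -6, half-way up), open to the rear and away from the fence. Its wall facing -x is pushed to feed, its wall facing -y to press to the fence. The stick's 18 mm wide round end fits in; it touches both when its axis is 9 mm from each.
- stick: The same loose wooden push stick, 0.12 kg; origin under the middle of its handle, on its underside; axes as of stick_grip.
- stick_grip (a point): Loose wooden push stick: bar 18 mm wide, 16 mm tall, along its x from 30 mm behind this point to 110 mm ahead, ending in a round nose (radius 9 mm, upright axis). Handle 36 mm long (x), 16 mm thick (y), rises from the bar to 68 mm above the underside. This point: in the handle's middle, 45 mm above the underside; grip here from above, closing across the 16 mm.
- stick_tip (a point): Foremost point of the stick's round nose, 110 mm ahead of the handle's middle along the stick's x axis, 8 mm above its underside.
- stick_bar (a point): Middle of the stick's bar, 40 mm ahead of the handle's middle, 8 mm above its underside.
- tray: Shallow fixed grey plastic tray, outside 260 x 100 x 12 mm, walls and floor 5 mm thick; origin: centre of its underside, x along its length. The stick stands in it upright on the bar's underside (handle up), its tip towards the tray's +x end and its bar's middle within 10 mm of the tray's centre; its place and yaw differ each time.
- mouse: Bystander: white mouse, 62 mm round, 34 mm tall, loose.
- oil_bottle: Bystander: small amber bottle, 34 mm across, 75 mm tall, loose.
- spare_block: Bystander: plain aluminium block 80 x 45 x 28 mm, without pocket or mount, loose.
- spare_mount: Bystander: black round specimen mount 32 mm across, 14 mm tall, loose.
- screwdriver: Bystander: screwdriver 160 mm long, loose.
- dish: Bystander: shallow glass dish 84 mm across, 16 mm tall, loose.
Things that resemble listed ones, but are neither listed nor needed, are in the scene too. Of the things that look like the stick, take the one that is farthest from the robot's base at the start.

How it is judged:
On the way, in this order (a step that is already met when the one before it is completed fails the run):
1. the carrier lies flush along the fence (gap under 2.5 mm at both ends), before it is half-way along (y of each of carrier_nose, carrier_tail in the frame of station above 0.0475 m and x of carrier_mid in the frame of station below 0.01 m), for 0.2 s.
2. on its way along the fence the carrier is pushed by the stick and pressed against the fence (over 1 N) (x of carrier_mid in the frame of station between 0 and 0.058 m and contact force between carrier and fence above 1 N and contact force between stick and carrier above 1 N), for 0.25 s.
3. the stick presses the carrier home against the stop with 5 to 25 N while it is flush with the fence (x of carrier_nose in the frame of station above 0.107 m and y of each of carrier_nose, carrier_tail in the frame of station above 0.0475 m and contact force between carrier and stop between 5 and 25 N and contact force between stick and carrier above 3 N), for 0.3 s.
At the end, for the whole second after the job is handed in: The carrier rests with its nose on the stop, holding the sensing pin in (over 0.12 N), and its side within 3 mm of the fence at both ends; the stick stands upright (within 0.1 rad), at rest on the tray floor, its bar's middle within 45 mm along and 36 mm across of the tray's centre (x of carrier_nose in the frame of station above 0.107 m and contact force between carrier and stop above 0.12 N and y of each of carrier_nose, carrier_tail in the frame of station above 0.047 m and linear speed of each of carrier, stick below 0.01 m/s and x of stick_bar in the frame of tray between -0.045 and 0.045 m and y of stick_bar in the frame of tray between -0.036 and 0.036 m and z of stick_bar in the frame of tray below 0.018 m and angle between stick_bar's own z axis and vertical below 0.1 rad); the robot touches nothing.
It fails at once if the carrier leaves the fence by more than 4 mm at either end once its centre is past the plate's middle (x of carrier_mid in the frame of station above 0 m and y of any of carrier_nose, carrier_tail in the frame of station below 0.046 m).
It fails at once if the carrier is pressed against the fence with more than 25 N (contact force between carrier and fence above 25 N).
It fails at once if the carrier is pressed against the stop with more than 25 N (contact force between carrier and stop above 25 N).
It fails at once if the robot itself touches the carrier (contact force between any of the fingers, the arm and carrier above 0.5 N).
It fails at once if a bystander is moved by more than 25 mm (distance of any of mouse, oil_bottle, spare_block, spare_mount, screwdriver, dish from where it was at the start of the episode above 0.025 m).
It also fails if it takes over 72 s, if anything falls off the work surface, if the arm or the gripper's body presses on something with over 40 N, if the wrist force passes 120 N, or if a joint passes its speed limit or range.

ROBOT

A 6-joint arm with a two-finger parallel gripper is mounted at the origin on the work surface. World frame = base frame: x ahead of the robot, y to its left, z up, the work surface at z = 0. Lengths are in m, angles in rad, forces in N, time in s.
With the tool pointing down it reaches from about 0.275 to 0.85 m from the base axis. Payload 5.2 kg.
Tool frame: the origin (TCP) lies midway between the tips of the shut fingers; the grasp point (between the pads) lies 19 mm behind it (manip.tcp_to_grasp is the distance from the TCP to the grasp point, in m); z points along the fingers, y is the direction in which the jaws open and shut (so a half turn about z gives the same grasp; the last joint's range is limited). The gripper opens to 85 mm and grips with 20 to 120 N. Pads are 22 mm wide; open, the fingers measure 114 mm over their backs; the gripper's body (76 mm by 85 mm) begins 54 mm behind the grasp point. The pads swing forward as they close: fully open they stand 13 mm farther back than shut.
Start: joints at [-1.314, 0.259, 1.535, -0, 1.348, -0.203], TCP at [0.244, -0.493, 0.231] pointing down, gripper open.
Joint ranges: [-3.14, 3.14], [-0.91, 2.08], [0.19, 2.58], [-1.22, 4.36], [0.22, 2.71], [-3.12, 3.12]. Speed limits (rad/s): [2.57, 2.57, 3.14, 3.14, 3.14, 3.14].

INTERFACE

Orientations are given as a unit quaternion [x, y, z, w].
In Python, from station import manip gives the robot as it stands.
- The arm moves only by the tool move_arm, never from a script. Its argument "increments" is a list of rows, each a list of 5 numbers: the shift along the tool's x, y, z in mm, then the turn about the tool's z in degrees, then the gripper's target within -1 to 1 (fully open at 1, half-way at 0, shut at -1). A call has 1 to 10 rows; each row shifts and turns the commanded pose from where the row before left it, along the tool's axes as they then stand; what a row does not reach is not made up. A row lasts 1/12 s, in which the tool goes at most 41.7 mm and 7.16 degrees, less where a joint would pass 70% of its speed; a pose out of reach is approached as far as the arm can. A call with a gripper value outside its range is refused whole. The fingers move at their own pace and stop on an object; "grip_force" is the grip in N (left out, the last holds). Time passes only in rows, so rows that do not move let the fingers close. It gives the time, the measured TCP pose, the force and the opening at its end, in the units of the state.
- manip.get_state(): the state, without advancing time (a new reading comes with each control period).
- manip.grab_frame(name): name is "scene" or "top"; returns a dict with "pixels" (420x560x3 uint8, red, green, blue), "depth" (420x560 float32, m along the optical axis (not along the pixel's ray), 0 where there is no reading), "intrinsics" (3x3 intrinsics, pixels), "eye" and "attitude" of the camera in the world. Camera axes: x right, y down, z forward; pixel columns grow to the right and rows downward; lengths in m; the calibration is good to about 2 mm. A picture is of the moment at which its call begins.
- manip.finish_job(): hands the job in, once; it reports no verdict.
The state is a dict: "t": time; "q": joint angles; "joint_velocities": joint speeds; "effort": joint torques, N m; "tcp_pos": TCP position; "tool_rot": TCP orientation; "contact_force": force on the tool from outside, world axes, zero at the start; "wrist_torque": the same for the moment, N m; "gripper_width": finger opening in m.
Only numpy, scipy, OpenCV 4.12 (cv2) and the standard library are available. Lean on these libraries where they do the work, as an engineer would, in place of code of your own. Each camera call takes 0.05 s, during which the arm holds its last target. There are 200 camera calls.

## Working session

There is one attempt and no reset: what is moved stays moved. The work goes in short steps, Python scripts to look and compute and a tool call to move; the robot and the scene stay as the last step left them, time stands still between calls to the robot, and variables do not carry over. Pictures are saved under pics/ and viewed, about 8 in all and at most 12, crops included, and the job is handed in when it is done.

Besides the shell and the picture viewer there is one more tool, called after "Request:" as name(argument=value, ...), one argument or row to a line, values as JSON. move_arm: Moves the arm, as the interface text tells. Its arguments: {"type":"object","properties":{"increments":{"type":"array"},"grip_force":{"type":"number"}},"required":["increments"]}

```bash
mkdir -p pics; ls; python3 - <<'E'
from station import manip
import cv2,numpy as np
np.set_printoptions(precision=4,suppress=True)
print(manip.get_state())
for n in ("scene","top"):
    f=manip.grab_frame(n); np.savez(f"pics/{n}0.npz",**f)
    cv2.imwrite(f"pics/{n}0.png",cv2.cvtColor(f["pixels"],cv2.COLOR_RGB2BGR))
    print(n,f["intrinsics"],f["eye"],f["attitude"])
E
```

```text
pics
{'t': 0.0, 'q': array([-1.3138,  0.2594,  1.5361, -0.    ,  1.348 , -0.2028]), 'joint_velocities': array([ 0.0006, -0.0007, -0.0002, -0.0001,  0.0014, -0.0013]), 'effort': array([  0.0004, -44.6023, -29.0571,  -0.0002,   0.0118,   0.    ]), 'tcp_pos': array([ 0.2439, -0.4924,  0.2305]), 'tool_rot': array([ 0.9737,  0.2279, -0.    , -0.0009]), 'contact_force': array([-0.2913, -0.4198,  0.2206]), 'wrist_torque': array([ 0.0516, -0.1124,  0.0052]), 'gripper_width': 0.08519891349712091}
scene [[410.0669   0.     281.8842]
 [  0.     410.0669 202.3163]
 [  0.       0.       1.    ]] [ 0.9931 -0.4369  0.7703] [ 0.8653  0.346  -0.1277 -0.3394]
top [[522.9235   0.     272.302 ]
 [  0.     522.9235 211.2046]
 [  0.       0.       1.    ]] [0.3916 0.014  1.2023] [-0.6945  0.716  -0.0447  0.0552]
```

View pics/top0.png

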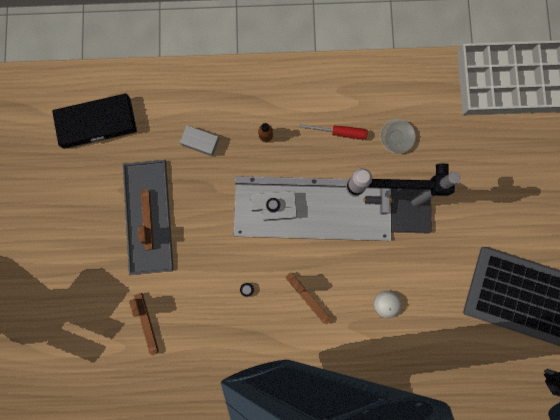

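View pics/scene0.png

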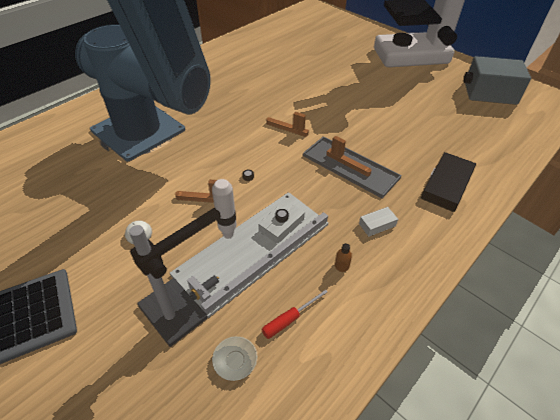

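The top view puts +x up and −y to the right. Three stick-like objects are visible at (147,220) in the tray, (146,325) and (308,298). The tray one looks farthest from the base, which projects near (275,381). The carrier is at (273,205), the fence along row 182, the barrel at (360,180) and the stop at (375,200). Next I measure these and make a crop.

```bash
cat > h.py <<'E'
import numpy as np,cv2
from scipy.spatial.transform import Rotation as R
np.set_printoptions(precision=4,suppress=True)
def load(n): return dict(np.load(f"pics/{n}.npz"))
def snap(name,tag):
    from station import manip
    f=manip.grab_frame(name); np.savez(f"pics/{tag}.npz",**f); return f
def world(f):
    K=f["intrinsics"]; v,u=np.mgrid[:420,:560]; d=f["depth"]
    p=np.stack([(u-K[0,2])/K[0,0]*d,(v-K[1,2])/K[1,1]*d,d],-1)
    w=p@R.from_quat(f["attitude"]).as_matrix().T+f["eye"]; w[d==0]=np.nan; return w
def cast(f,uv,z):
    K=f["intrinsics"]; uv=np.atleast_2d(uv).astype(float)
    r=np.c_[(uv-K[:2,2])/K[0,0],np.ones(len(uv))]@R.from_quat(f["attitude"]).as_matrix().T
    return f["eye"]+r*((z-f["eye"][2])/r[:,2])[:,None]
def crop(f,r0,r1,c0,c1,s,name):
    cv2.imwrite(f"pics/{name}.png",cv2.resize(cv2.cvtColor(f["pixels"][r0:r1,c0:c1],cv2.COLOR_RGB2BGR),None,fx=s,fy=s,interpolation=cv2.INTER_CUBIC))
E
python3 - <<'E'
from h import *
f=load("top0"); w=world(f)
hsv=cv2.cvtColor(f["pixels"],cv2.COLOR_RGB2HSV)
print("table z",w[260,200],w[100,350]); 
for n,(u,v) in dict(tray=(147,220),b=(146,325),c=(308,298)).items():
    print(n,hsv[v,u],w[v,u],np.linalg.norm(w[v,u,:2]))
# stick in tray: above tray floor
m=np.zeros((420,560),np.uint8); m[155:280,120:178]=1
s=(m>0)&(hsv[...,1]>100)&(hsv[...,0]<20)
print("stick px",s.sum(),"z pct",np.nanpercentile(w[s][:,2],[5,50,95]))
bar=s&(abs(w[...,2]-.021)<.008); hd=s&(w[...,2]>.058)
for n,k in(("bar",bar),("handle",hd)):
    v,u=np.nonzero(k); r=cv2.minAreaRect(np.float32(w[k][:,:2]*1000)); print(n,k.sum(),np.c_[u,v].min(0),np.c_[u,v].max(0),r)
tr=(m>0)&(hsv[...,1]<100)&(f["pixels"].max(-1)<110)
p=w[tr]; p=p[(p[:,2]>.000)&(p[:,2]<.018)]; print("tray",len(p),cv2.minAreaRect(np.float32(p[:,:2]*1000)))
# plate
g=np.zeros((420,560),bool); g[170:250,225:400]=1
pl=g&(hsv[...,1]<50)&(abs(w[...,2]-.010)<.006); p=w[pl]; print("plate",len(p),np.median(p[:,2]),cv2.minAreaRect(np.float32(p[:,:2]*1000)))
fe=g&(abs(w[...,2]-.032)<.005); fe[190:]=0; p=w[fe]; print("fence",len(p),cv2.minAreaRect(np.float32(p[:,:2]*1000)))
ca=g&(abs(w[...,2]-.038)<.005); ca[:185]=0; ca[:,310:]=0; p=w[ca]; print("carrier",len(p),cv2.minAreaRect(np.float32(p[:,:2]*1000)))
crop(f,150,350,110,410,2.6,"crop1")
E
```

```text
table z [0.4552 0.1986 0.0004] [ 0.8273 -0.1649 -0.0052]
tray [ 12 144 117] [0.549  0.3161 0.0205] 0.6334974433425054
b [ 11 146 119] [0.3132 0.3191 0.0132] 0.44713450788932035
c [ 12 148 121] [ 0.3624 -0.0449  0.0181] 0.3651635947136674
stick px 2760 z pct [-0.0027  0.0017  0.0593]
bar 400 [141 189] [153 249] ((551.6267700195312, 317.4036865234375), (139.89878845214844, 19.221885681152344), 4.201362609863281)
handle 140 [138 226] [147 242] ((511.7270202636719, 314.168212890625), (35.34303283691406, 15.98665714263916), 3.795846462249756)
tray 4274 ((560.8814697265625, 316.5226135253906), (263.6645812988281, 111.70870971679688), 4.0283989906311035)
plate 6640 0.01042563599575419 ((565.8682250976562, -72.49569702148438), (378.4443664550781, 141.71044921875), 86.35028839111328)
fence 779 ((624.0177001953125, -58.021026611328125), (341.06097412109375, 20.528095245361328), 85.61105346679688)
carrier 873 ((570.677490234375, 26.99431610107422), (60.989776611328125, 100.1100845336914), 2.360042095184326)
```

View pics/crop1.png

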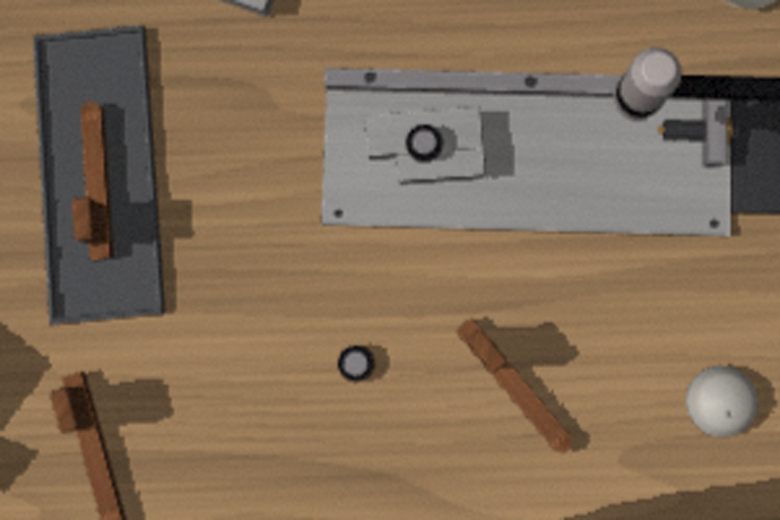

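The crop confirms the three stick-like candidates: the tray stick (147,220) is 0.63 m from the base, (146,325) is 0.45 m and (308,298) is 0.37 m. The tray stick is the farthest and it stands in the tray, so that is the one to take. I refine the station lines and plan the approach.

```bash
cat >> h.py <<'E'
def plan(p0,yaw0,p1,yaw1,n,g,per=10):
    """rows for the tool (z down) from pose 0 to 1; yaw = world yaw of tool x, deg; yaw1 unwrapped"""
    c=np.array(p0,float)*1000; y=yaw0; d=(np.array(p1)*1000-c)/n; dy=(yaw1-yaw0)/n; rows=[]
    for i in range(n):
        e=np.array(p0)*1000+d*(i+1)-c; a=np.radians(y)
        r=[round(e[0]*np.cos(a)+e[1]*np.sin(a),1),round(e[0]*np.sin(a)-e[1]*np.cos(a),1),round(-e[2],1),round(-(yaw0+dy*(i+1)-y),1),g]
        c=c+[r[0]*np.cos(a)+r[1]*np.sin(a),r[0]*np.sin(a)-r[1]*np.cos(a),-r[2]]; y-=r[3]; rows.append(r)
    for i in range(0,n,per): print(rows[i:i+per])
    print("end",c,y)
def yaw(q): x=R.from_quat(q).as_matrix()[:,0]; return np.degrees(np.arctan2(x[1],x[0]))
E
python3 - <<'E'
from h import *
f=load("top0"); w=world(f); P=f["pixels"]; g=cv2.cvtColor(P,cv2.COLOR_RGB2HSV)[...,1].astype(float)
def line(pts): 
    vx,vy,x,y=cv2.fitLine(np.float32(pts),cv2.DIST_HUBER,0,.01,.01).ravel(); return np.array([x,y]),np.array([vx,vy])
def cross(a,b,lo,hi,ax,z): # saturation mid crossing along rows(ax=0)
    out=[]
    for k in range(a,b,2):
        s=g[lo:hi,k] if ax==0 else g[k,lo:hi]; i=np.argmax(abs(np.diff(cv2.blur(s[:,None],(1,3)).ravel())))+lo+.5
        out.append((k,i) if ax==0 else (i,k))
    return cast(f,out,z)[:,:2]*1000
for n,a in dict(front=(240,385,230,246,0,.010),back=(240,330,172,184,0,.032),left=(185,235,226,242,1,.010)).items():
    q=cross(*a); o,d=line(q); print(n,o,d,np.degrees(np.arctan2(d[1],d[0])), np.std((q-o)@[-d[1],d[0]]))
for uv,z in(((325,71),.032),((327,90),.032),((323,223),.010),((731,236),.010)): print(uv,cast(f,(np.array(uv)/2.6+[110,150]),z))
# scene: fence top height points
fs=load("scene0"); ws=world(fs); 
hs=cv2.cvtColor(fs["pixels"],cv2.COLOR_RGB2HSV)
k=(hs[...,1]<60)&(abs(ws[...,2]-.038)<.004)&(abs(ws[...,0]-.57)<.045)&(abs(ws[...,1]-.027)<.07); print("scene carrier",k.sum(),cv2.minAreaRect(np.float32(ws[k][:,:2]*1000)))
k=(hs[...,1]<60)&(abs(ws[...,2]-.032)<.004)&(abs(ws[...,0]-.62)<.03)&(abs(ws[...,1]+.0)<.1); print("scene fence",k.sum(),line(ws[k][:,:2]*1000))
k=(abs(w[...,2]-.032)<.004)&(abs(w[...,0]-.62)<.03)&(abs(w[...,1]-.0)<.1); print("top fence",k.sum(),line(w[k][:,:2]*1000))
plan((.2439,-.4924,.2305),26.34,(.5117,.3142,.150),184.3,24,1)
E
```

```text
front [496.9348 -59.6252] [0.0589 0.9983] 86.62379 0.8643493832536722
back [637.2414   1.2843] [0.0611 0.9981] 86.49695 0.8539345587137592
left [563.2961 117.9641] [ 0.9986 -0.0521] -2.9847043 0.7769613848587064
(325, 71) [[0.6395 0.1118 0.032 ]]
(327, 90) [[0.6224 0.1104 0.032 ]]
(323, 223) [[0.5077 0.118  0.01  ]]
(731, 236) [[ 0.4852 -0.2393  0.01  ]]
scene carrier 623 ((571.6077880859375, 22.978334426879883), (61.98939895629883, 101.32213592529297), 2.9109671115875244)
scene fence 614 (array([627.5553,  -4.9152], dtype=float32), array([0.0448, 0.999 ], dtype=float32))
top fence 583 (array([627.3168,  -1.666 ], dtype=float32), array([0.0559, 0.9984], dtype=float32))
[[np.float64(24.9), np.float64(-25.2), np.float64(3.4), -6.6, 1], [np.float64(27.6), np.float64(-22.1), np.float64(3.3), -6.6, 1], [np.float64(30.0), np.float64(-18.8), np.float64(3.4), -6.5, 1], [np.float64(32.0), np.float64(-15.3), np.float64(3.3), -6.6, 1], [np.float64(33.5), np.float64(-11.5), np.float64(3.4), -6.6, 1], [np.float64(34.6), np.float64(-7.6), np.float64(3.3), -6.6, 1], [np.float64(35.2), np.float64(-3
[... 468 characters left out ...]
-6.5, 1], [np.float64(24.2), np.float64(25.8), np.float64(3.3), -6.6, 1], [np.float64(21.1), np.float64(28.4), np.float64(3.4), -6.6, 1], [np.float64(17.7), np.float64(30.7), np.float64(3.3), -6.6, 1], [np.float64(14.1), np.float64(32.5), np.float64(3.4), -6.6, 1], [np.float64(10.2), np.float64(33.9), np.float64(3.3), -6.6, 1], [np.float64(6.3), np.float64(34.8), np.float64(3.4), -6.5, 1]]
[[np.float64(2.3), np.float64(35.4), np.float64(3.3), -6.6, 1], [np.float64(-1.8), np.float64(35.3), np.float64(3.4), -6.6, 1], [np.float64(-5.9), np.float64(35.0), np.float64(3.3), -6.6, 1], [np.float64(-9.8), np.float64(34.0), np.float64(3.4), -6.6, 1]]
end [511.7007 314.2048 150.    ] 184.33999999999992
```

Request:
move_arm(
  increments=[
    [24.9,-25.2,3.4,-6.6,1],
    [27.6,-22.1,3.3,-6.6,1],
    [30,-18.8,3.4,-6.5,1],
    [32,-15.3,3.3,-6.6,1],
    [33.5,-11.5,3.4,-6.6,1],
    [34.6,-7.6,3.3,-6.6,1],
    [35.2,-3.6,3.4,-6.6,1],
    [35.4,0.5,3.3,-6.6,1],
    [35.1,4.6,3.4,-6.5,1],
    [34.4,8.5,3.3,-6.6,1],
  ],
)

```text
t: 0.93
tcp_pos: [0.3556, -0.155, 0.1975]
tool_rot: [0.692, 0.722, 0.0, -0.0]
contact_force: [0.4, -0.3, -0.2]
gripper_width: 0.0855
```

Request:
move_arm(
  increments=[
    [33.2,12.4,3.4,-6.6,1],
    [31.5,16.1,3.3,-6.6,1],
    [29.5,19.7,3.4,-6.6,1],
    [27,22.9,3.4,-6.5,1],
    [24.2,25.8,3.3,-6.6,1],
    [21.1,28.4,3.4,-6.6,1],
    [17.7,30.7,3.3,-6.6,1],
    [14.1,32.5,3.4,-6.6,1],
    [10.2,33.9,3.3,-6.6,1],
    [6.3,34.8,3.4,-6.5,1],
  ],
)

```text
t: 1.77
tcp_pos: [0.4671, 0.1812, 0.1638]
tool_rot: [0.188, 0.982, -0.0, -0.0]
contact_force: [0.9, -0.8, -0.0]
gripper_width: 0.0859
```

Request:
move_arm(
  increments=[
    [2.3,35.4,3.3,-6.6,1],
    [-1.8,35.3,3.4,-6.6,1],
    [-5.9,35,3.3,-6.6,1],
    [-9.8,34,3.4,-6.6,1],
    [0,0,0,0,1],
    [0,0,0,0,1],
  ],
)

```text
t: 2.27
tcp_pos: [0.5113, 0.3151, 0.1495]
tool_rot: [-0.039, 0.999, -0.0, -0.001]
contact_force: [0.8, -0.9, 0.5]
gripper_width: 0.085
```

Request:
move_arm(
  increments=[
    [0,0,25,0,1],
    [0,0,25,0,1],
    [0,0,25,0,1],
    [0,0,22,0,1],
    [0,0,12,0,1],
    [0,0,9,0,1],
    [0,0,0,0,1],
  ],
)

```text
t: 2.85
tcp_pos: [0.5108, 0.3126, 0.0313]
tool_rot: [-0.037, 0.999, -0.001, -0.001]
contact_force: [-0.3, -1.3, 0.4]
gripper_width: 0.0852
```

Request:
move_arm(
  increments=[
    [0,0,0,0,-1],
    [0,0,0,0,-1],
    [0,0,0,0,-1],
    [0,0,0,0,-1],
    [0,0,0,0,-1],
    [0,0,0,0,-1],
    [0,0,0,0,-1],
    [0,0,0,0,-1],
  ],
  grip_force=100,
)

```text
t: 3.52
tcp_pos: [0.5123, 0.314, 0.0335]
tool_rot: [-0.038, 0.999, 0.0, 0.001]
contact_force: [-0.7, 0.2, 6.0]
gripper_width: 0.015
```

Request:
move_arm(
  increments=[
    [0,0,-5,0,-1],
    [0,0,-15,0,-1],
    [0,0,-25,0,-1],
    [0,0,-25,0,-1],
    [0,0,-10,0,-1],
    [0,0,0,0,-1],
    [0,0,0,0,-1],
  ],
)

```text
t: 4.1
tcp_pos: [0.5117, 0.3137, 0.1125]
tool_rot: [-0.038, 0.999, 0.0, 0.0]
contact_force: [-0.8, -0.3, -2.1]
gripper_width: 0.0147
```

```bash
python3 - <<'E'
from h import *
from station import manip
s=manip.get_state(); print(s["tcp_pos"],yaw(s["tool_rot"]),s["gripper_width"],s["contact_force"],s["wrist_torque"])
y=yaw(s["tool_rot"])%360
plan(s["tcp_pos"],y,(.4997,.1878,.110),104.5,14,-1)
f=snap("top","t1"); crop(f,150,350,90,330,2.5,"t1")
E
```

```text
[0.5117 0.3137 0.1125] -175.65206356604298 0.014734470385326343 [-0.7668 -0.2533 -2.0717] [-0.017  -0.0035  0.0297]
[[np.float64(1.5), np.float64(-8.9), np.float64(0.2), np.float64(5.7), -1], [np.float64(0.7), np.float64(-9.0), np.float64(0.2), np.float64(5.7), -1], [np.float64(-0.3), np.float64(-9.0), np.float64(0.1), np.float64(5.7), -1], [np.float64(-1.1), np.float64(-9.0), np.float64(0.2), np.float64(5.7), -1], [np.float64(-2.1), np.float64(-8.8), np.float64(0.2), np.float64(5.7), -1], [np.float64(-2.9), np.float64(-8.6), np.float64(0.2), np.float64(5.7), -1], [np.float64(-3.7), np.float64(-8.2), np.float64(0.2), np.float64(5.7), -1], [np.float64(-4.5), np.float64(-7.8), np.float64(0.2), np.float64(5.7), -1], [np.float64(-5.3), np.float64(-7.3), np.float64(0.1), np.float64(5.7), -1], [np.float64(-6.0), np.float64(-6.8), np.float64(0.2), np.float64(5.7), -1]]
[[np.float64(-6.6), np.float64(-6.1), np.float64(0.2), np.float64(5.7), -1], [np.float64(-7.3), np.float64(-5.5), np.float64(0.2), np.float64(5.7), -1], [np.float64(-7.7), np.float64(-4.7), np.float64(0.2), np.float64(5.7), -1], [np.float64(-8.1), np.float64(-3.9), np.float64(0.1), np.float64(5.7), -1]]
end [499.6992 187.8039 110.0458] 104.5479364339571
```

View pics/t1.png

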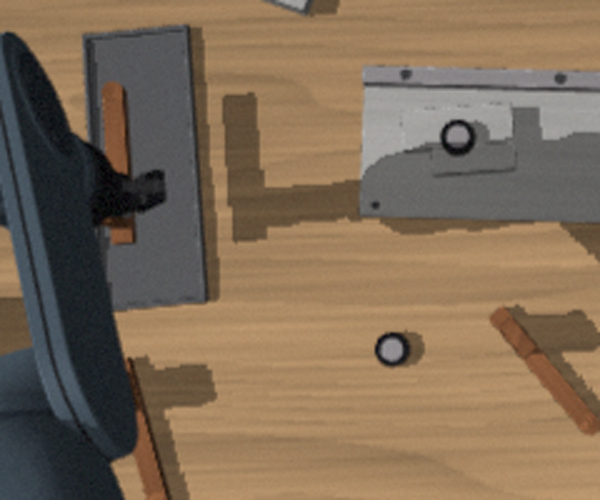

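The crop shows the stick lifted out level: bar from (115,85) to (122,240), shadow clear of the tray, other items still in place. Carry it to the pre-approach pose.

Request:
move_arm(
  increments=[
    [1.5,-8.9,0.2,5.7,-1],
    [0.7,-9,0.2,5.7,-1],
    [-0.3,-9,0.1,5.7,-1],
    [-1.1,-9,0.2,5.7,-1],
    [-2.1,-8.8,0.2,5.7,-1],
    [-2.9,-8.6,0.2,5.7,-1],
    [-3.7,-8.2,0.2,5.7,-1],
    [-4.5,-7.8,0.2,5.7,-1],
    [-5.3,-7.3,0.1,5.7,-1],
    [-6,-6.8,0.2,5.7,-1],
  ],
)

```text
t: 4.98
tcp_pos: [0.5018, 0.2231, 0.1088]
tool_rot: [0.446, 0.895, -0.001, -0.002]
contact_force: [-0.1, -0.2, -1.0]
gripper_width: 0.0149
```

Request:
move_arm(
  increments=[
    [-6.6,-6.1,0.2,5.7,-1],
    [-7.3,-5.5,0.2,5.7,-1],
    [-7.7,-4.7,0.2,5.7,-1],
    [-8.1,-3.9,0.1,5.7,-1],
    [0,0,20,0,-1],
    [0,0,20,0,-1],
    [0,0,15,0,-1],
    [0,0,10,0,-1],
    [0,0,0,0,-1],
    [0,0,0,0,-1],
  ],
)

```text
t: 5.82
tcp_pos: [0.4989, 0.1877, 0.0441]
tool_rot: [0.612, 0.791, -0.001, -0.001]
contact_force: [0.6, 0.2, -0.7]
gripper_width: 0.015
```

```bash
python3 - <<'E'
from h import *
from station import manip
s=manip.get_state(); print(s["tcp_pos"],yaw(s["tool_rot"]),s["contact_force"],s["wrist_torque"])
f=snap("top","t2"); crop(f,150,290,160,320,4,"t2")
w=world(f); hsv=cv2.cvtColor(f["pixels"],cv2.COLOR_RGB2HSV)
print("nose pred",s["tcp_pos"][:2]*1000-101*np.array([np.cos(a:=np.radians(yaw(s["tool_rot"]))),np.sin(a)]))
b=(hsv[...,1]>110)&(hsv[...,0]<20)&(w[...,2]>.02)&(w[...,2]<.045)&(abs(w[...,0]-.52)<.07)&(abs(w[...,1]-.14)<.09)
print(b.sum(),cv2.minAreaRect(np.float32(w[b][:,:2]*1000)),np.percentile(w[b][:,2],[10,50,90]))
v,u=np.nonzero(b); 
for lo,hi in((.08,.1),(.1,.13),(.13,.16),(.18,.22)):
    k=b&(w[...,1]>lo)&(w[...,1]<hi); print(lo,k.sum(),w[k].mean(0) if k.any() else 0)
E
```

```text
[0.4989 0.1877 0.0441] 104.54683636559781 [ 0.5867  0.1896 -0.6992] [0.0141 0.0018 0.0307]
nose pred [524.2618  89.9461]
315 ((513.4817504882812, 128.12911987304688), (18.492048263549805, 89.78334045410156), 14.522216796875) [0.0287 0.032  0.0349]
0.08 45 [0.5217 0.0923 0.032 ]
0.1 109 [0.5165 0.1151 0.0318]
0.13 119 [0.5086 0.1449 0.0319]
0.18 0 0
```

View pics/t2.png

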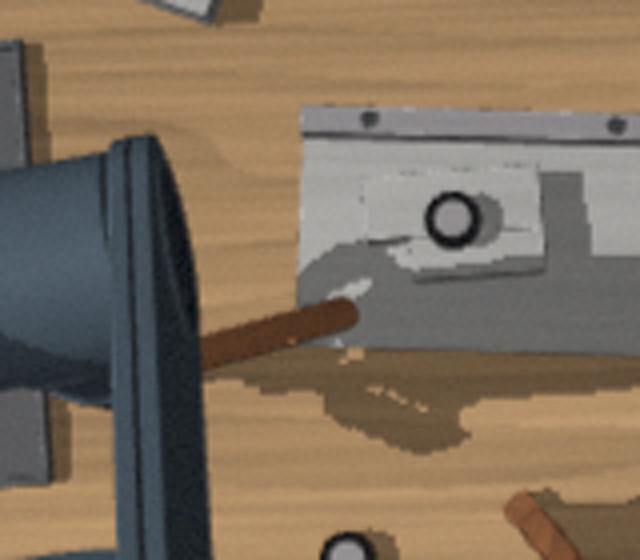

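Stick nose at (345,312) in the crop, near station (−150,−51), bar top at z 32 mm as predicted. Now ease into the pocket.

Request:
move_arm(
  increments=[
    [-5.5,2.8,0,0,-1],
    [-5.5,2.8,0,0,-1],
    [-5.5,2.8,0,0,-1],
    [-5.5,2.8,0,0,-1],
    [-5.5,2.8,0,0,-1],
    [0,0,0,0,-1],
    [0,0,0,0,-1],
    [0,0,0,0,-1],
  ],
)

```text
t: 6.53
tcp_pos: [0.5201, 0.1647, 0.0452]
tool_rot: [0.612, 0.791, -0.0, -0.0]
contact_force: [-0.7, 0.0, -1.2]
gripper_width: 0.0148
```

Request:
move_arm(
  increments=[
    [-0.9,2.9,0,0,-1],
    [-0.9,2.9,0,0,-1],
    [-0.6,1.9,0,0,-1],
    [-0.6,1.9,0,0,-1],
    [-0.6,1.9,0,0,-1],
    [-0.6,1.9,0,0,-1],
    [0,0,0,0,-1],
  ],
)

```text
t: 7.12
tcp_pos: [0.5343, 0.1642, 0.0452]
tool_rot: [0.612, 0.791, -0.0, -0.0]
contact_force: [-0.6, 0.6, -0.9]
gripper_width: 0.0148
```

```bash
cat >> h.py <<'E'
O=np.array([566.7,-63.2]); TH=np.radians(-93.45)
EX=np.array([np.cos(TH),np.sin(TH)]); EY=np.array([-EX[1],EX[0]])
def sta(p): p=np.asarray(p)[...,:2]*1000-O; return np.stack([p@EX,p@EY],-1)
def status():
    from station import manip
    s=manip.get_state(); a=np.radians(yaw(s["tool_rot"])); F=s["contact_force"]
    n=s["tcp_pos"][:2]-.101*np.array([np.cos(a),np.sin(a)])
    print("t%.2f"%s["t"],"nose",sta(n),"yaw%.2f"%np.degrees(a),"z%.4f"%s["tcp_pos"][2],"F xyz",F[:2]@EX,F[:2]@EY,F[2],"M",s["wrist_torque"])
def carrier(tag,x0):
    f=snap("scene",tag); w=world(f); s=sta(w); h=cv2.cvtColor(f["pixels"],cv2.COLOR_RGB2HSV)
    k=(h[...,1]<70)&(abs(w[...,2]-.038)<.0035)&(abs(s[...,0]-x0)<75)&(s[...,1]<60)&(s[...,1]>-45)
    print("carrier sta",k.sum(),cv2.minAreaRect(np.float32(s[k]))); return f
E
python3 - <<'E'
from h import *
status(); f=carrier("s1",-88); status(); crop(f,150,300,180,400,3.5,"s1")
E
```

```text
t7.12 nose [-128.9522  -14.7824] yaw104.54 z0.0452 F xyz -0.5181726559905454 -0.6819344745082686 -0.8560875044394813 M [ 0.2215  0.2251 -0.1173]
carrier sta 607 ((-88.51626586914062, 6.157329559326172), (77.65412902832031, 119.09209442138672), 73.9478530883789)
t7.17 nose [-128.9016  -14.8242] yaw104.55 z0.0451 F xyz 0.6719099148660174 -0.5020855696375462 -1.1989160006452835 M [ 0.1954  0.1794 -0.0793]
```

View pics/s1.png

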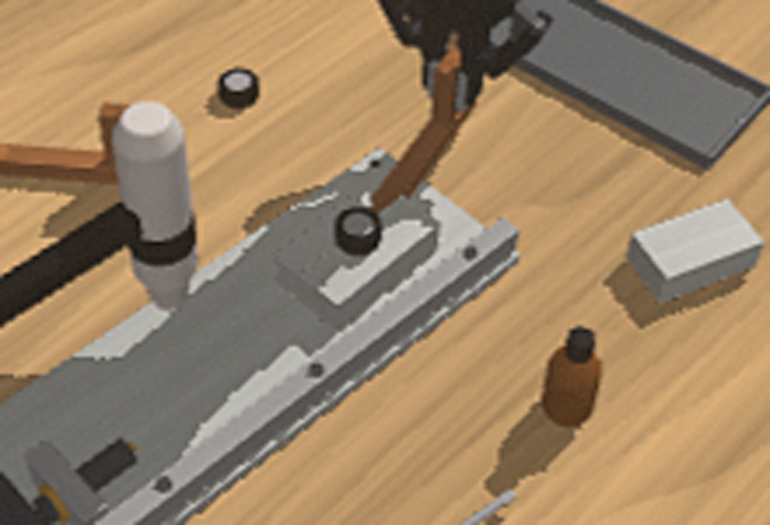

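The scene crop shows the nose in the pocket behind the mount, stick level, with light contact felt through Mz. Next I take up the feed wall and push diagonally through the carrier's centre.

Request:
move_arm(
  increments=[
    [-1.9,-0.6,0,0,-1],
    [-1.9,-0.6,0,0,-1],
    [-1.9,-0.6,0,0,-1],
    [-1.9,-0.6,0,0,-1],
    [-2.2,0.2,0,0,-1],
    [-2.2,0.2,0,0,-1],
    [-2.2,0.2,0,0,-1],
    [-2.2,0.2,0,0,-1],
    [-2.2,0.2,0,0,-1],
  ],
)

```text
t: 7.92
tcp_pos: [0.5378, 0.1456, 0.0454]
tool_rot: [0.612, 0.791, 0.0, 0.0]
contact_force: [-1.7, 2.4, 0.8]
gripper_width: 0.0148
```

```bash
cat >> h.py <<'E'
def mount(f,top):
    # black ring of the mount: centroid of dark ring + grey top via height z ~52mm
    w=world(f); s=sta(w); k=(abs(w[...,2]-.052)<.004)&(s[...,1]>-10)&(s[...,1]<45)&(s[...,0]>-150)&(s[...,0]<110)
    n,l,st,c=cv2.connectedComponentsWithStats(k.astype(np.uint8)); 
    i=1+np.argmax(st[1:,4]); p=s[l==i]; print("mount",st[i,4],cv2.minEnclosingCircle(np.float32(p)),p.mean(0))
E
python3 - <<'E'
from h import *
status(); f=snap("top","t3"); mount(f,1); f=load("top0"); mount(f,1)
for t in("scene0","s1"): mount(load(t),1)
status()
E
```

```text
t7.92 nose [-110.6579  -10.2372] yaw104.55 z0.0454 F xyz -2.308674741842379 -1.7981433184391336 0.8051455370468816 M [0.5837 0.1764 0.0392]
mount 145 ((-79.23565673828125, 4.711475849151611), 15.857260704040527) [-79.4396   4.979 ]
mount 118 ((-89.9920654296875, -1.1822352409362793), 15.672725677490234) [-89.8984   0.8547]
mount 100 ((-86.04893493652344, -1.8065342903137207), 17.00831413269043) [-85.4508   2.1152]
mount 109 ((-85.31593322753906, 1.689061164855957), 16.08013916015625) [-84.9191   3.071 ]
t7.97 nose [-110.2605  -10.0293] yaw104.54 z0.0454 F xyz -3.4985033780567782 -1.3573991303410982 -0.3762423533332449 M [ 0.5245  0.1966 -0.0262]
```

Request:
move_arm(
  increments=[
    [-2.2,0.2,0,0,-1],
    [-2.2,0.2,0,0,-1],
    [-2.2,0.2,0,0,-1],
    [-2.2,0.2,0,0,-1],
    [-2.2,0.2,0,0,-1],
    [-2.2,0.2,0,0,-1],
    [-2.2,0.2,0,0,-1],
    [-2.2,0.2,0,0,-1],
    [-2.2,0.2,0,0,-1],
  ],
)

```text
t: 8.72
tcp_pos: [0.5444, 0.1268, 0.0453]
tool_rot: [0.612, 0.791, -0.0, -0.0]
contact_force: [-1.1, 3.7, 1.4]
gripper_width: 0.0147
```

```bash
python3 - <<'E'
from h import *
status(); f=snap("top","t4"); mount(f,1); status()
w=world(f); s=sta(w); h=cv2.cvtColor(f["pixels"],cv2.COLOR_RGB2HSV)
k=(h[...,1]<60)&(abs(w[...,2]-.038)<.004)&(s[...,1]>-35)&(s[...,1]<47)&(abs(s[...,0]+62)<62)
print(k.sum(),cv2.minAreaRect(np.float32(s[k])))
E
```

```text
t8.72 nose [-92.2247  -2.4798] yaw104.54 z0.0453 F xyz -3.604638259949543 -1.3377142265968478 1.3613266518321574 M [0.5747 0.2515 0.0166]
mount 144 ((-60.8673210144043, 12.47368049621582), 15.682939529418945) [-60.5928  12.291 ]
t8.77 nose [-91.8356  -2.2632] yaw104.54 z0.0453 F xyz -2.7309257804906375 -1.7509214721001118 0.10710924007201184 M [ 0.5073  0.1596 -0.0284]
816 ((-61.211605072021484, 12.152421951293945), (99.71361541748047, 60.309852600097656), 1.6153687238693237)
```

Request:
move_arm(
  increments=[
    [-2.2,0.2,0,0,-1],
    [-2.2,0.2,0,0,-1],
    [-2.2,0.2,0,0,-1],
    [-2.2,0.2,0,0,-1],
    [-2.2,0.2,0,0,-1],
    [-2.2,0.2,0,0,-1],
    [-2.2,0.2,0,0,-1],
  ],
)

```text
t: 9.35
tcp_pos: [0.5493, 0.1127, 0.0453]
tool_rot: [0.612, 0.791, 0.0, -0.001]
contact_force: [-2.3, 6.7, 2.5]
gripper_width: 0.0147
```

```bash
cat >> h.py <<'E'
def look(tag,x0):
    status(); f=snap("top",tag); mount(f,1); w=world(f); s=sta(w); h=cv2.cvtColor(f["pixels"],cv2.COLOR_RGB2HSV)
    k=(h[...,1]<60)&(abs(w[...,2]-.038)<.004)&(s[...,1]>-35)&(s[...,1]<49)&(abs(s[...,0]-x0)<62)
    print(k.sum(),cv2.minAreaRect(np.float32(s[k]))); status(); return f
E
python3 -c "
from h import *
look('t5',-46)"
```

```text
t9.35 nose [-78.4686   3.2082] yaw104.52 z0.0453 F xyz -6.5539001281199125 -2.6758667934180433 2.4804818046739814 M [ 0.8944  0.412  -0.1448]
mount 145 ((-46.90347671508789, 18.10023307800293), 16.046245574951172) [-46.9486  17.5431]
818 ((-46.81800079345703, 18.273603439331055), (97.52078247070312, 62.18832778930664), 1.0912705659866333)
t9.40 nose [-78.0348   3.4443] yaw104.52 z0.0453 F xyz -4.3323629514977 -2.559637630794985 0.8220554107528734 M [ 0.8106  0.3154 -0.0905]
```

Request:
move_arm(
  increments=[
    [-0.6,0.3,0,0,-1],
    [-0.6,0.3,0,0,-1],
    [-0.6,0.3,0,0,-1],
    [0,0,0,0,-1],
  ],
)

```text
t: 9.73
tcp_pos: [0.5504, 0.111, 0.0452]
tool_rot: [0.612, 0.791, -0.0, -0.001]
contact_force: [-2.4, 5.5, 1.1]
gripper_width: 0.0146
```

```bash
python3 -c "
from h import *
look('t6',-46)"
```

```text
t9.73 nose [-76.8722   4.374 ] yaw104.52 z0.0452 F xyz -5.350661951723077 -2.7287092257623016 1.0691018677944228 M [ 0.7595  0.4522 -0.1677]
mount 144 ((-45.42078399658203, 18.25240707397461), 16.02288246154785) [-45.1596  18.1944]
828 ((-40.89750671386719, 17.730838775634766), (104.30183410644531, 59.59043502807617), 1.5928279161453247)
t9.78 nose [-76.876    4.3646] yaw104.52 z0.0452 F xyz -5.111426958538962 -2.4043299068510287 1.8933009411278674 M [ 0.7245  0.4285 -0.0726]
```

Request:
move_arm(
  increments=[
    [-0.2,0.5,0,0,-1],
    [-0.2,0.5,0,0,-1],
    [-0.2,0.5,0,0,-1],
    [0,0,0,0,-1],
  ],
)

```text
t: 10.12
tcp_pos: [0.5515, 0.1107, 0.045]
tool_rot: [0.612, 0.791, -0.001, -0.001]
contact_force: [-3.3, 3.9, 1.6]
gripper_width: 0.015
```

```bash
python3 -c "
from h import *
look('t7',-46)"
```

```text
t10.12 nose [-76.5782   5.5143] yaw104.52 z0.0450 F xyz -3.6637799626540795 -3.5527380404131357 1.5927598003168846 M [ 0.5488  0.5616 -0.2671]
mount 145 ((-44.26005935668945, 18.592222213745117), 16.00885772705078) [-44.1618  18.4719]
808 ((-44.63669204711914, 19.126155853271484), (97.4502944946289, 60.312843322753906), 1.0956424474716187)
t10.17 nose [-76.5372   5.5209] yaw104.51 z0.0450 F xyz -4.653186609031229 -3.7479164308838695 0.17709690032493852 M [ 0.5213  0.6135 -0.2851]
```

Request:
move_arm(
  increments=[
    [-0.2,0.5,0,0,-1],
    [-0.2,0.5,0,0,-1],
    [-0.2,0.5,0,0,-1],
    [0,0,0,0,-1],
  ],
)

```text
t: 10.5
tcp_pos: [0.5527, 0.1104, 0.0449]
tool_rot: [0.612, 0.791, -0.001, -0.001]
contact_force: [-4.6, 4.4, 3.0]
gripper_width: 0.0144
```

```bash
python3 -c "
from h import *
f=look('t8',-46); status()
crop(f,165,245,220,400,4.4,'t8')"
```

```text
t10.50 nose [-76.3583   6.7472] yaw104.50 z0.0449 F xyz -4.118122175613369 -4.822499769006022 2.9513721128756734 M [ 0.4842  0.7568 -0.3186]
mount 146 ((-43.880455017089844, 19.308286666870117), 15.773341178894043) [-44.1891  19.2639]
809 ((-47.448577880859375, 19.083696365356445), (59.27146911621094, 106.88965606689453), 89.8338623046875)
t10.55 nose [-76.355    6.7654] yaw104.50 z0.0449 F xyz -3.7686244883840896 -3.2427511938582403 1.9096041409775764 M [ 0.465   0.7899 -0.3769]
t10.55 nose [-76.355    6.7654] yaw104.50 z0.0449 F xyz -3.7686244883840896 -3.2427511938582403 1.9096041409775764 M [ 0.465   0.7899 -0.3769]
```

View pics/t8.png

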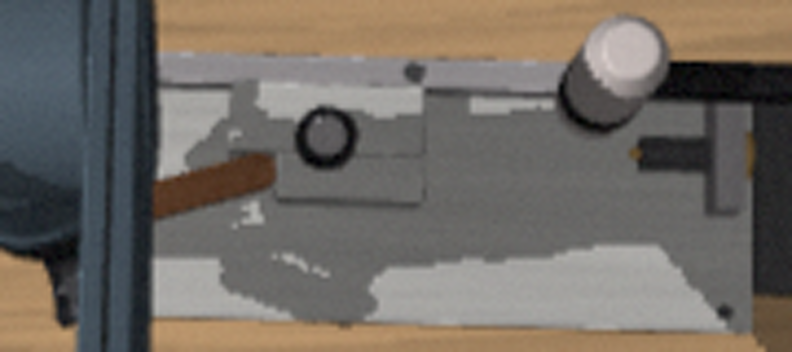

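The carrier looks parallel to the fence rail at rows 55–95, with the nose seated in the pocket at (270,170). One more small press to see whether it stiffens.

Request:
move_arm(
  increments=[
    [-0.2,0.5,0,0,-1],
    [-0.2,0.5,0,0,-1],
    [-0.2,0.5,0,0,-1],
    [0,0,0,0,-1],
    [0,0,0,0,-1],
  ],
)

```text
t: 10.97
tcp_pos: [0.5532, 0.1105, 0.0448]
tool_rot: [0.612, 0.791, -0.001, -0.002]
contact_force: [-6.3, 5.1, 4.4]
gripper_width: 0.0147
```

```bash
python3 -c "
from h import *
look('t9',-46); look('t9b',-46)
f=load('t9'); P=f['pixels']; w=world(f); s=sta(w)
h=cv2.cvtColor(P,cv2.COLOR_RGB2HSV); k=(abs(w[...,2]-.038)<.004)&(h[...,1]<60)
for c in range(272,318,4):
    r=np.nonzero(k[:,c]&(s[:,c,1]<49)&(s[:,c,1]>-30))[0]; fr=np.nonzero((abs(w[:,c,2]-.032)<.003)&(s[:,c,1]>45))[0]
    print(c,r.min(),r.max(),s[r.max(),c],s[r.min(),c],fr.max() if len(fr) else '')"
```

```text
t10.97 nose [-76.4927   7.143 ] yaw104.48 z0.0448 F xyz -4.671044993789722 -6.637670172955435 4.422224821582148 M [ 0.4898  1.1704 -0.5876]
mount 145 ((-43.777584075927734, 20.194520950317383), 15.690784454345703) [-44.1405  19.5585]
812 ((-43.90868377685547, 19.006511688232422), (99.99479675292969, 59.50709533691406), 0.014071404002606869)
t11.02 nose [-76.5186   7.1352] yaw104.49 z0.0447 F xyz -4.755147536256962 -8.365883531013234 3.8180134207545375 M [ 0.5335  1.2204 -0.5981]
t11.02 nose [-76.5186   7.1352] yaw104.49 z0.0447 F xyz -4.755147536256962 -8.365883531013234 3.8180134207545375 M [ 0.5335  1.2204 -0.5981]
mount 142 ((-44.14973068237305, 19.32730484008789), 16.070816040039062) [-44.1445  19.3791]
815 ((-44.06307601928711, 19.002416610717773), (59.814571380615234, 99.9766616821289), 89.83194732666016)
t11.07 nose [-76.5381   7.1268] yaw104.49 z0.0448 F xyz -5.026966518939655 -8.249994854799644 4.056603772400344 M [ 0.475   1.2212 -0.6224]
272 184 199 [-92.8905  13.5258] [-93.9131  47.6185] 183
276 184 199 [-83.81    13.2754] [-84.8886  48.2728] 185
280 184 199 [-74.83    14.2073] [-75.8059  48.238 ] 183
284 184 209 [-65.1579  -8.4587] [-66.7481  47.9645] 183
288 184 209 [-56.1887  -8.835 ] [-57.6931  48.7567] 185
292 185 210 [-47.1388 -10.6711] [-48.5726  46.8084] 182
296 185 210 [-38.1096 -10.0998] [-39.5382  46.9066] 183
300 185 210 [-29.2268 -10.3335] [-30.534   46.9054] 182
304 185 210 [-20.154   -9.6736] [-21.4616  47.3599] 184
308 185 210 [-11.2154  -9.5498] [-12.4936  47.3179] 184
312 185 210 [-2.3881 -9.6778] [-3.5785 47.1768] 182
316 185 193 [ 5.806  29.1986] [ 5.6562 48.1484] 184
```

Stiff now: the last 1.5 mm of command moved it only 0.4 mm, F ≈ 7 N, carrier yaw ≈ 0. It is flush at x ≈ −44. Ease the press and feed.

Request:
move_arm(
  increments=[
    [-1,-0.5,0,0,-1],
    [-2.8,-1,0,0,-1],
    [-2.8,-1,0,0,-1],
    [-2.85,-0.93,0,0,-1],
    [-2.85,-0.93,0,0,-1],
    [-2.85,-0.93,0,0,-1],
  ],
)

```text
t: 11.57
tcp_pos: [0.5521, 0.0962, 0.0451]
tool_rot: [0.612, 0.791, -0.0, -0.003]
contact_force: [-6.8, 12.4, 5.5]
gripper_width: 0.0149
```

```bash
python3 -c "
from h import *
look('u1',-30)"
```

```text
t11.57 nose [-62.1905   6.9145] yaw104.50 z0.0451 F xyz -11.994536436641376 -7.534459769315586 5.531400442471435 M [ 1.7193  1.1526 -0.376 ]
mount 142 ((-30.165945053100586, 19.106555938720703), 15.795166969299316) [-30.0817  19.3586]
823 ((-29.93002700805664, 18.81366539001465), (59.59550857543945, 100.38323974609375), 89.43124389648438)
t11.62 nose [-61.6081   6.897 ] yaw104.49 z0.0451 F xyz -10.52198721006978 -6.993098807693839 4.765634785102267 M [ 1.5071  1.1202 -0.3641]
```

Request:
move_arm(
  increments=[
    [-2.8,-1.1,0,0,-1],
    [-2.8,-1.1,0,0,-1],
    [-2.8,-1.1,0,0,-1],
    [-2.8,-1,0,0,-1],
    [-2.8,-1,0,0,-1],
    [-2.85,-0.93,0,0,-1],
  ],
)

```text
t: 12.12
tcp_pos: [0.5508, 0.0778, 0.0451]
tool_rot: [0.612, 0.791, -0.0, -0.002]
contact_force: [-5.4, 9.3, 4.5]
gripper_width: 0.0149
```

```bash
python3 -c "
from h import *
look('u2',-12)"
```

```text
t12.12 nose [-43.7486   6.777 ] yaw104.52 z0.0451 F xyz -8.916789422346794 -5.946983319485075 4.489445784998432 M [ 1.4679  0.8303 -0.3344]
mount 144 ((-11.23242473602295, 18.81429100036621), 15.980463027954102) [-11.7896  18.9149]
805 ((-17.65304946899414, 19.151817321777344), (111.69926452636719, 59.471580505371094), 0.10382590442895889)
t12.17 nose [-43.1499   6.7459] yaw104.50 z0.0450 F xyz -9.546061338028924 -6.354773500555414 4.116778249539862 M [ 1.2697  0.8235 -0.3017]
```

Request:
move_arm(
  increments=[
    [-2.85,-0.95,0,0,-1],
    [-2.85,-0.95,0,0,-1],
    [-2.85,-0.95,0,0,-1],
    [-2.85,-0.95,0,0,-1],
    [-2.85,-0.95,0,0,-1],
    [-2.85,-0.95,0,0,-1],
    [-2.85,-0.95,0,0,-1],
  ],
)

```text
t: 12.75
tcp_pos: [0.5495, 0.0567, 0.0451]
tool_rot: [0.612, 0.791, -0.0, -0.002]
contact_force: [-5.3, 10.2, 4.4]
gripper_width: 0.0147
```

```bash
python3 -c "
from h import *
look('u3',10)"
```

```text
t12.75 nose [-22.5696   6.7461] yaw104.52 z0.0451 F xyz -9.842708382688123 -5.864886890444427 4.409475604924065 M [ 1.2738  0.754  -0.2141]
mount 144 ((9.683001518249512, 19.469493865966797), 15.91715145111084) [ 9.3019 19.2651]
803 ((9.466663360595703, 19.06395149230957), (97.87297821044922, 59.42107009887695), 0.23109380900859833)
t12.80 nose [-21.9932   6.6872] yaw104.51 z0.0450 F xyz -7.982932445284642 -5.292941667695369 3.3008194882844557 M [ 1.2051  0.7655 -0.245 ]
```

Request:
move_arm(
  increments=[
    [-2.85,-0.93,0,0,-1],
    [-2.85,-0.93,0,0,-1],
    [-2.85,-0.93,0,0,-1],
    [-2.85,-0.93,0,0,-1],
    [-2.85,-0.93,0,0,-1],
    [-2.85,-0.93,0,0,-1],
    [-2.85,-0.93,0,0,-1],
    [-2.85,-0.93,0,0,-1],
    [-2.85,-0.93,0,0,-1],
    [-2.85,-0.93,0,0,-1],
  ],
)

```text
t: 13.63
tcp_pos: [0.5477, 0.0267, 0.045]
tool_rot: [0.612, 0.791, -0.0, -0.002]
contact_force: [-3.8, 9.4, 3.6]
gripper_width: 0.0148
```

```bash
python3 -c "
from h import *
f=look('u4',40)
w=world(load('top0')); s=sta(w); k=(abs(s[...,1]-20)<6)&(w[...,2]>.028)&(w[...,2]<.045)&(s[...,0]>90)&(s[...,0]<150); print('screw x pct',np.percentile(s[k][:,0],[0,2,10,50,90]),k.sum())"
```

```text
t13.63 nose [7.4581 6.7377] yaw104.52 z0.0450 F xyz -9.157569066465761 -4.404355057010968 3.5593596432838677 M [ 1.3364  0.7338 -0.2007]
mount 143 ((39.555450439453125, 19.904077529907227), 15.69200611114502) [39.5501 19.5039]
757 ((40.050437927246094, 19.231136322021484), (99.61508178710938, 59.60175704956055), 0.19395196437835693)
t13.68 nose [7.9964 6.744 ] yaw104.52 z0.0450 F xyz -8.297061140374762 -4.740011153800915 2.651022143808769 M [ 1.1195  0.7644 -0.251 ]
screw x pct [118.9503 119.3581 121.5845 133.3397 146.7023] 74
```

Request:
move_arm(
  increments=[
    [-2.85,-0.93,0,0,-1],
    [-2.85,-0.93,0,0,-1],
    [-2.85,-0.93,0,0,-1],
    [-2.85,-0.93,0,0,-1],
    [-2.85,-0.93,0,0,-1],
    [-1.9,-0.62,0,0,-1],
    [-0.95,-0.31,0,0,-1],
    [-0.95,-0.31,0,0,-1],
  ],
)

```text
t: 14.35
tcp_pos: [0.5465, 0.0077, 0.045]
tool_rot: [0.612, 0.791, -0.0, -0.002]
contact_force: [-4.1, 9.7, 4.5]
gripper_width: 0.015
```

```bash
python3 -c "
from h import *
f=look('u5',60)"
```

```text
t14.35 nose [26.5013  6.71  ] yaw104.51 z0.0450 F xyz -9.391215674570097 -4.639637163397058 4.494189659260118 M [ 1.2946  0.7513 -0.1813]
mount 140 ((58.88761901855469, 19.74345588684082), 15.854157447814941) [58.4877 18.9175]
616 ((69.29080200195312, 18.117719650268555), (59.26156234741211, 103.8672866821289), 88.04654693603516)
t14.40 nose [26.6861  6.7142] yaw104.52 z0.0450 F xyz -7.553652732982739 -4.600450196147836 4.626370999940644 M [ 1.1627  0.6483 -0.2151]
```

Request:
move_arm(
  increments=[
    [-0.95,-0.31,0,0,-1],
    [-0.95,-0.31,0,0,-1],
    [-0.95,-0.31,0,0,-1],
    [-0.95,-0.31,0,0,-1],
    [-0.95,-0.31,0,0,-1],
    [-0.95,-0.31,0,0,-1],
    [-0.95,-0.31,0,0,-1],
  ],
)

```text
t: 14.98
tcp_pos: [0.5461, 0.0009, 0.045]
tool_rot: [0.612, 0.791, -0.0, -0.002]
contact_force: [-4.6, 9.9, 3.4]
gripper_width: 0.0144
```

```bash
python3 -c "
from h import *
status()"
```

```text
t14.98 nose [33.3634  6.7176] yaw104.52 z0.0450 F xyz -9.603472146168981 -5.191407317831425 3.3913965722281096 M [ 1.3058  0.6875 -0.1601]
```

Request:
move_arm(
  increments=[
    [-0.95,-0.31,0,0,-1],
    [-0.95,-0.31,0,0,-1],
    [-0.95,-0.31,0,0,-1],
  ],
)

```text
t: 15.23
tcp_pos: [0.5459, -0.0021, 0.045]
tool_rot: [0.612, 0.791, -0.0, -0.002]
contact_force: [-3.7, 10.0, 3.8]
gripper_width: 0.015
```

```bash
python3 -c "
from h import *
status()"
```

```text
t15.23 nose [36.3092  6.7511] yaw104.53 z0.0450 F xyz -9.766233946234511 -4.325504182573057 3.836550422658096 M [ 1.3399  0.6702 -0.1361]
```

Request:
move_arm(
  increments=[
    [-0.95,-0.31,0,0,-1],
    [-0.95,-0.31,0,0,-1],
  ],
)

```text
t: 15.4
tcp_pos: [0.5456, -0.0026, 0.0452]
tool_rot: [0.612, 0.791, 0.001, -0.003]
contact_force: [-4.5, 19.5, 8.5]
gripper_width: 0.015
```

```bash
python3 -c "
from h import *
status()"
```

```text
t15.40 nose [36.8277  6.4673] yaw104.51 z0.0452 F xyz -19.229090180970914 -5.650302878795907 8.490668242025501 M [2.7821 0.7102 0.0257]
```

Request:
move_arm(
  increments=[
    [-0.95,-0.31,0,0,-1],
    [-0.95,-0.31,0,0,-1],
  ],
)

```text
t: 15.57
tcp_pos: [0.5454, -0.0028, 0.0455]
tool_rot: [0.612, 0.791, 0.002, -0.003]
contact_force: [-4.9, 27.1, 10.6]
gripper_width: 0.015
```

```bash
python3 -c "
from h import *
status()"
```

```text
t15.57 nose [37.1049  6.2634] yaw104.50 z0.0455 F xyz -26.767612890316524 -6.47485851700404 10.608202481201607 M [3.8507 0.5638 0.1684]
```

Request:
move_arm(
  increments=[
    [0.95,0.31,0,0,-1],
    [0.7,0.23,0,0,-1],
    [0,0,0,0,-1],
    [0,0,0,0,-1],
    [0,0,0,0,-1],
    [0,0,0,0,-1],
    [0,0,0,0,-1],
    [0,0,0,0,-1],
    [0,0,0,0,-1],
    [0,0,0,0,-1],
  ],
)

```text
t: 16.4
tcp_pos: [0.5456, -0.0026, 0.0453]
tool_rot: [0.612, 0.791, 0.001, -0.003]
contact_force: [-3.7, 15.5, 6.0]
gripper_width: 0.0151
```

```bash
python3 -c "
from h import *
look('u6',69)"
```

```text
t16.40 nose [36.8262  6.5231] yaw104.53 z0.0453 F xyz -15.21035459208323 -4.583611705313557 5.998442611589437 M [ 2.3949  0.6401 -0.0763]
mount 131 ((68.84609985351562, 19.50596046447754), 15.557332038879395) [67.9527 18.5163]
557 ((79.65280151367188, 18.227218627929688), (59.25041198730469, 92.82007598876953), 88.21359252929688)
t16.45 nose [36.8241  6.4791] yaw104.54 z0.0452 F xyz -16.49096970214955 -4.912141095849902 7.247809349518079 M [ 2.3998  0.657  -0.0352]
```

Seated and held about 1 s with total feed force around 16 N, less the feed drag. Now unload proportionally and back out diagonally.

Request:
move_arm(
  increments=[
    [0.94,0.02,0,0,-1],
    [0.94,0.02,0,0,-1],
    [0.94,0.02,0,0,-1],
    [0.94,0.02,0,0,-1],
    [0.94,0.02,0,0,-1],
    [1.9,-1,0,0,-1],
    [1.9,-1,0,0,-1],
    [1.9,-1,0,0,-1],
    [1.9,-1,0,0,-1],
    [0,0,0,0,-1],
  ],
)

```text
t: 17.28
tcp_pos: [0.5404, 0.0055, 0.0454]
tool_rot: [0.612, 0.791, 0.0, 0.0]
contact_force: [0.4, 0.3, -2.4]
gripper_width: 0.0148
```

```bash
python3 -c "
from h import *
look('u7',69)"
```

```text
t17.28 nose [29.0947  0.79  ] yaw104.55 z0.0454 F xyz -0.31864879336404045 0.43019670500274876 -2.372572671034189 M [ 0.0239 -0.0134 -0.0367]
mount 134 ((68.70582580566406, 19.200984954833984), 15.690532684326172) [67.6536 18.2842]
642 ((76.19483947753906, 19.184385299682617), (59.32407760620117, 108.53678894042969), 89.66908264160156)
t17.33 nose [29.1722  0.9709] yaw104.56 z0.0454 F xyz 0.1493802045443485 0.7657180468222622 -1.703978414494633 M [ 0.0305  0.0145 -0.0227]
```

Request:
move_arm(
  increments=[
    [6.3,-3.2,0,0,-1],
    [6.3,-3.2,0,0,-1],
    [6.3,-3.2,0,0,-1],
    [6.3,-3.2,0,0,-1],
    [6.3,-3.2,-5,0,-1],
    [0,0,-25,0,-1],
    [0,0,-25,0,-1],
    [0,0,-20,0,-1],
    [0,0,0,0,-1],
  ],
)

```text
t: 18.08
tcp_pos: [0.5197, 0.0319, 0.1248]
tool_rot: [0.612, 0.791, 0.002, 0.004]
contact_force: [0.3, 0.2, -0.7]
gripper_width: 0.0148
```

```bash
python3 - <<'E'
from h import *
from station import manip
f=look('u8',69); s=manip.get_state(); y=yaw(s["tool_rot"])%360; print(s["tcp_pos"],y)
plan(s["tcp_pos"],y,(.5155,.314,.118),184.3,20,-1)
crop(f,150,250,210,410,4,'u8')
E
```

```text
t18.08 nose [  3.9007 -21.4229] yaw104.58 z0.1248 F xyz -0.23940773168573934 0.23828452153115262 -0.7178686542809541 M [ 0.045  -0.0548  0.0075]
mount 136 ((68.46707916259766, 19.07096290588379), 15.54730224609375) [67.6856 18.3945]
697 ((71.38876342773438, 19.127685546875), (59.40489959716797, 117.80514526367188), 89.69292449951172)
t18.13 nose [  3.9103 -22.4718] yaw104.58 z0.1228 F xyz -0.6096103546791852 0.44452926883231014 -1.191878583454315 M [0.0041 0.0095 0.0091]
[0.5186 0.032  0.1228] 104.57642248525444
[[np.float64(13.7), np.float64(3.4), np.float64(0.2), np.float64(-4.0), -1], [np.float64(13.4), np.float64(4.3), np.float64(0.3), np.float64(-4.0), -1], [np.float64(13.1), np.float64(5.3), np.float64(0.2), np.float64(-4.0), -1], [np.float64(12.7), np.float64(6.2), np.float64(0.3), np.float64(-3.9), -1], [np.float64(12.2), np.float64(7.0), np.float64(0.2), np.float64(-4.0), -1], [np.float64(11.7), np.float64(7.8), np.float64(0.2), np.float64(-4.0), -1], [np.float64(11.1), np.float64(8.7), np.float64(0.3), np.float64(-4.0), -1], [np.float64(10.5), np.float64(9.4), np.float64(0.
[... 291 characters left out ...]
 np.float64(0.3), np.float64(-4.0), -1], [np.float64(6.7), np.float64(12.4), np.float64(0.2), np.float64(-4.0), -1], [np.float64(5.8), np.float64(12.9), np.float64(0.3), np.float64(-4.0), -1], [np.float64(4.9), np.float64(13.2), np.float64(0.2), np.float64(-4.0), -1], [np.float64(3.9), np.float64(13.5), np.float64(0.3), np.float64(-4.0), -1], [np.float64(3.0), np.float64(13.8), np.float64(0.2), np.float64(-4.0), -1], [np.float64(2.0), np.float64(14.0), np.float64(0.2), np.float64(-4.0), -1], [np.float64(1.1), np.float64(14.0), np.float64(0.3), np.float64(-3.9), -1], [np.float64(0.0), np.float64(14.1), np.float64(0.2), np.float64(-4.0), -1]]
end [515.5461 313.9677 118.0144] 184.27642248525444
```

View pics/u8.png

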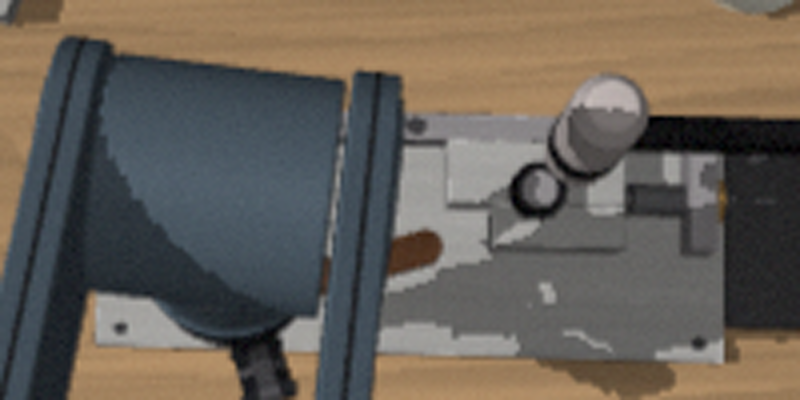

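The carrier's nose at (625,200) sits on the screw end, its side lies along the fence, and the stick is clear at (425,250). Now return the stick to the tray.

Request:
move_arm(
  increments=[
    [13.7,3.4,0.2,-4,-1],
    [13.4,4.3,0.3,-4,-1],
    [13.1,5.3,0.2,-4,-1],
    [12.7,6.2,0.3,-3.9,-1],
    [12.2,7,0.2,-4,-1],
    [11.7,7.8,0.2,-4,-1],
    [11.1,8.7,0.3,-4,-1],
    [10.5,9.4,0.2,-4,-1],
    [9.9,10.1,0.3,-4,-1],
    [9.1,10.8,0.2,-4,-1],
  ],
)

```text
t: 18.97
tcp_pos: [0.5143, 0.1735, 0.1164]
tool_rot: [0.304, 0.953, -0.001, -0.001]
contact_force: [-0.3, 0.1, -0.7]
gripper_width: 0.0151
```

Request:
move_arm(
  increments=[
    [8.3,11.4,0.2,-3.9,-1],
    [7.5,11.9,0.3,-4,-1],
    [6.7,12.4,0.2,-4,-1],
    [5.8,12.9,0.3,-4,-1],
    [4.9,13.2,0.2,-4,-1],
    [3.9,13.5,0.3,-4,-1],
    [3,13.8,0.2,-4,-1],
    [2,14,0.2,-4,-1],
    [1.1,14,0.3,-3.9,-1],
    [0,14.1,0.2,-4,-1],
  ],
)

```text
t: 19.8
tcp_pos: [0.5128, 0.3142, 0.1138]
tool_rot: [-0.039, 0.999, -0.001, -0.001]
contact_force: [-0.8, 0.1, -1.3]
gripper_width: 0.0153
```

Request:
move_arm(
  increments=[
    [0,0,0,0,-1],
    [0,0,25,0,-1],
    [0,0,25,0,-1],
    [0,0,15,0,-1],
    [0,0,9,0,-1],
    [0,0,3,0,-1],
    [0,0,0,0,-1],
    [0,0,0,0,-1],
  ],
)

```text
t: 20.47
tcp_pos: [0.5147, 0.3137, 0.0391]
tool_rot: [-0.037, 0.999, 0.0, 0.0]
contact_force: [0.0, 0.8, -0.9]
gripper_width: 0.0147
```

```bash
python3 -c "
from h import *
status(); f=snap('scene','v1'); crop(f,120,210,270,420,5,'v1')
from station import manip; print(manip.get_state()['tcp_pos'])"
```

```text
t20.47 nose [-386.5455   25.5422] yaw-175.79 z0.0391 F xyz -0.847492772066576 -0.011875784502163086 -0.9063509074068671 M [0.035  0.0035 0.0433]
[0.515  0.3138 0.0395]
```

View pics/v1.png

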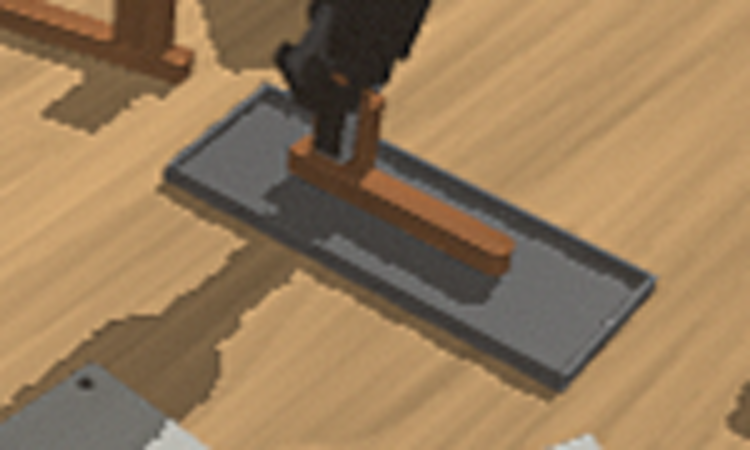

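The stick is level over the tray, about 6 mm above the floor. Lower gently until contact.

Request:
move_arm(
  increments=[
    [0,0,1.5,0,-1],
    [0,0,1.5,0,-1],
    [0,0,1,0,-1],
    [0,0,1,0,-1],
    [0,0,0,0,-1],
    [0,0,0,0,-1],
  ],
)

```text
t: 21.02
tcp_pos: [0.5143, 0.3138, 0.0337]
tool_rot: [-0.037, 0.999, 0.0, 0.0]
contact_force: [-0.0, 0.2, -0.4]
gripper_width: 0.0149
```

Request:
move_arm(
  increments=[
    [0,0,0.5,0,-1],
    [0,0,0.5,0,-1],
    [0,0,0,0,-1],
    [0,0,0,0,-1],
  ],
)

```text
t: 21.35
tcp_pos: [0.5143, 0.3138, 0.0335]
tool_rot: [-0.037, 0.999, 0.0, 0.0]
contact_force: [-2.6, -1.2, 6.5]
gripper_width: 0.015
```

Request:
move_arm(
  increments=[
    [0,0,-0.8,0,-1],
    [0,0,0,0,0],
    [0,0,0,0,0],
    [0,0,0,0,0],
    [0,0,0,0,0.5],
    [0,0,0,0,0.5],
    [0,0,0,0,0.5],
    [0,0,0,0,0.5],
    [0,0,0,0,0.5],
  ],
  grip_force=20,
)

```text
t: 22.1
tcp_pos: [0.5142, 0.3137, 0.0333]
tool_rot: [-0.037, 0.999, -0.0, -0.0]
contact_force: [0.1, 0.6, 1.2]
gripper_width: 0.0641
```

Request:
move_arm(
  increments=[
    [0,0,-10,0,0.5],
    [0,0,-25,0,0.5],
    [0,0,-30,0,0.5],
    [0,0,-35,0,0.5],
    [0,0,-35,0,0.5],
    [0,-30,-15,0,0.5],
    [0,-35,0,0,0.5],
    [0,-35,0,0,0.5],
    [0,0,0,0,0.5],
    [0,0,0,0,0.5],
  ],
)

```text
t: 22.93
tcp_pos: [0.522, 0.2124, 0.1844]
tool_rot: [-0.035, 0.999, 0.0, 0.001]
contact_force: [0.3, 0.0, 0.3]
gripper_width: 0.0637
```

```bash
python3 - <<'E'
from h import *
f=snap("scene","w1"); w=world(f); h=cv2.cvtColor(f["pixels"],cv2.COLOR_RGB2HSV)
T=np.array([560.9,316.5]); a=np.radians(4.1); ex=np.array([np.cos(a),np.sin(a)])
k=(h[...,1]>110)&(h[...,0]<20)&(abs(w[...,0]-.56)<.12)&(abs(w[...,1]-.316)<.04)
for lo,hi in((.015,.028),(.060,.085)):
    b=k&(w[...,2]>lo)&(w[...,2]<hi); p=w[b]; r=cv2.minAreaRect(np.float32(p[:,:2]*1000)); d=np.array(r[0])-T
    print(b.sum(),r,"z",np.percentile(p[:,2],[10,50,90]),"tray xy",d@ex,d@[-ex[1],ex[0]])
mount(f,1); mount(load("s1"),1)
s=sta(w); k=(h[...,1]<70)&(abs(w[...,2]-.038)<.0035)&(s[...,1]>-15)&(s[...,1]<50)&(s[...,0]>15)&(s[...,0]<122)
print("carrier",k.sum(),cv2.minAreaRect(np.float32(s[k])))
crop(f,100,360,110,430,2.4,"w1")
E
```

```text
249 ((555.3695678710938, 314.68316650390625), (137.24993896484375, 21.790706634521484), 4.075066089630127) z [0.0167 0.0198 0.0224] tray xy -5.646177504351397 -1.4167720615267434
87 ((515.8359985351562, 310.27740478515625), (36.3564338684082, 16.735443115234375), 9.800178527832031) z [0.0618 0.0705 0.0725] tray xy -45.39357255807306 -2.9847093068153545
mount 154 ((72.55511474609375, 21.007781982421875), 16.51185417175293) [73.0132 21.2252]
mount 109 ((-85.31593322753906, 1.689061164855957), 16.08013916015625) [-84.9191   3.071 ]
carrier 783 ((71.92935180664062, 19.74509048461914), (60.35367965698242, 99.66943359375), 89.90033721923828)
```

View pics/w1.png

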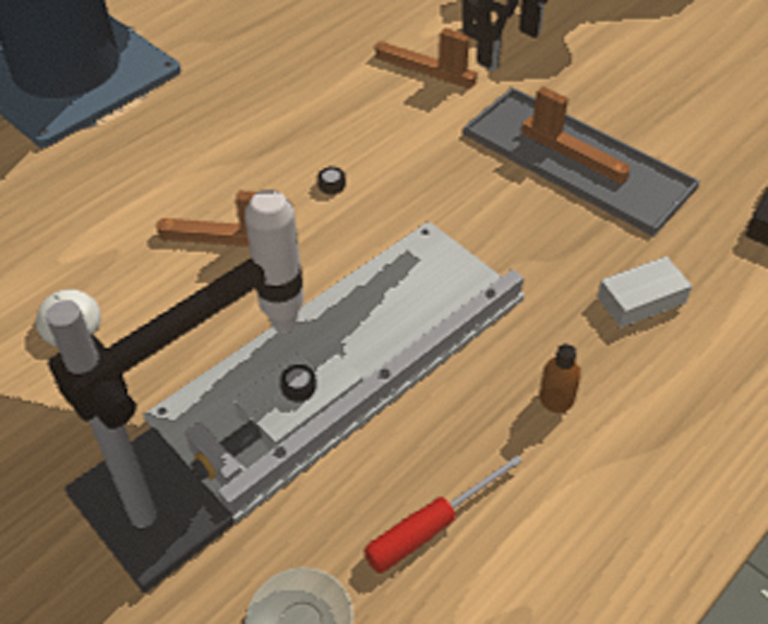

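The stick stands upright in the tray (545,120), the carrier sits against the screw and fence with its mount at (298,382), and all bystanders are in place.

```bash
python3 -c "
from station import manip
print(manip.finish_job())"
```

```text
the job is handed in; nothing more can be done
None
```

The job is done and handed in at about t = 23 s. I gripped the tray stick (the farthest of three, 0.63 m from the base) by its handle. I squared the carrier against the fence by pushing in its pocket, then fed it along with a 4–7 N fence press. The stop screw was felt with the nose at about x = 119 mm.

- **Seating push:** the push was held for about 1 s at roughly 16 N total. Allowing for the 9 N of feed drag felt just before, that is about 7–16 N on the stop. My first contact overshot: total feed force peaked near 27 N for a moment, which I estimate put about 17 N on the stop. That is under the 25 N limit but more than the 10 N intended. I backed off at once.

- **Last checks, carrier:** it is parallel to the fence within 0.1–0.3°, with its side about 1 mm or less from the fence. It is still at the seated position. The top view gave x = 68.5–68.8 mm before and after withdrawing the stick, so any rebound is under about 0.4 mm, well inside the 5 mm pin travel. The scene view reads about 4 mm farther along x; that offset was already there at the start, so I take it as calibration bias. I could not read the sensing-pin force directly.

- **Last checks, the rest:** the stick stands upright on the tray floor with its bar's middle about 6 mm along and 1 mm across from the tray centre. In the final picture the bystanders looked to be where they started; I did not measure them. The gripper is open and clear of everything.

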